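# Shift a polishing spindle gearbox into gear by its pull-and-turn selector

### The job

Put the polishing gearbox into the gear marked by the larger round boss: pull the sprung selector knob up, turn its pointed end round towards that boss, and feel for the notch there until the knob drops fully home, then let go. Never wrench the knob: the thin retaining ring round it must not be lifted or dragged round. Leave everything else on the bench where it is.

Things in the scene. Friction and masses are not known exactly. Their poses are not given: they have to be found in the camera images.
- gearbox: Green cast gearbox fixed to the bench, flat deck 250 x 260 mm, 80 mm high. On its +y side a motor (out to 300 mm, up to 127 mm high), on its -y side a cloth polishing wheel (150 mm diameter, 185 to 215 mm out, top at 157 mm). Origin on the bench below the knob's vertical turning axis; x is the neutral direction of the knob's pointer, z up.
- knob_grip (a point): Centre of the selector knob's upright bar handle, on the turning axis, 140 mm above the bench when fully home. x points along the bar to its pointed end. Black bar, 16 mm thick with flat parallel sides, 34 mm high (top 9 mm above this point), from 45 mm behind to 41 mm ahead of the axis, on a round skirt of 92 mm diameter whose top is 25 mm below this point.
- stem (a joint): How far the knob is pulled up (m): 0 fully home, 0.014 at the stop. Spring and weight pull it down with 10 N at 0, 15 N at the stop; freed, it drops by itself. Under the skirt a tooth below the pointer, 32 mm from the axis, sits in a notched plate: to turn away, pull up over 0.0075 (0.010 to 0.012 is good). Let down between the notches it rides on the greased plate at about 0.006 and turns easily.
- knob (a joint): Turn of the knob about the vertical (rad), 0 with the pointer along the gearbox's x, positive counter-clockwise from above, stops at 1.4 either way. It starts in a wide neutral gap, within 0.1 of 0, with some free turn. There is one notch on either side. The plate is solid from 0.65 off neutral up to the notch, and again past the notch to the stop.
- knob_nose (a point): Pointed end of the bar handle, 41 mm from the turning axis, at the height of knob_grip; a thin white line on top leads to it. Axes as knob_grip.
- big_boss: The larger of two round plain-steel bosses on the deck, 32 mm diameter, 8 mm high: the wanted gear. 82 mm from the knob's axis, 1.0 rad to the left or right of neutral (varies). Its notch, hidden by the skirt, lies 0.1 to 0.2 rad short of or past the boss's direction and must be felt for; it leaves the tooth about 0.05 rad of play either way. Origin at the centre of its underside.
- small_boss: The smaller steel boss, 18 mm diameter, 8 mm high, on the other side: the gear not wanted. Origin at the centre of its underside.
- ring_tab (a point): Top of the small tab on the pale metal retaining ring (113 mm outer diameter, top at 105 mm) round the knob's skirt; the tab is on the side away from the bosses, 61 mm from the axis. The ring lifts if the knob is pulled against its stop with over about 35 N, and is dragged round if the knob is turned against a notch wall with over about 0.25 N m.
- deck_cross: Bystander: small brass cast cross, 55 x 42 x 7 mm, lying on the gearbox deck behind the knob. Origin at the centre of its underside.
- brass_cross: Bystander: brass cast cross, 170 x 100 x 12 mm, lying on the bench. Origin at the centre of its underside.
- steel_cross: Bystander: nickel-grey cast cross, 150 x 90 x 10 mm, lying on the bench. Origin at the centre of its underside.
- cast_frame: Bystander: pale cast picture frame, 130 x 90 x 8 mm, lying on the bench. Origin at the centre of its underside.
- compound_bar: Bystander: bar of red-brown polishing compound, 120 x 40 x 35 mm. Origin at the centre of its underside.
- mallet: Bystander: hammer, lying on the bench. Origin at the centre of its underside.
- oil_tin: Bystander: plain steel tin, 60 mm diameter, 110 mm tall. Origin at the centre of its underside.

How it is judged:
By the outcome, as a careful person would: the job done as asked, in the order asked, and still so for the second after the job is handed in, with the robot touching nothing.
It also fails if it takes over 51 s, if anything falls off the work surface, if the arm or the gripper's body presses on something with over 40 N, if the wrist force passes 120 N, or if a joint passes its speed limit or range.

### The arm

A 6-joint arm with a two-finger parallel gripper is mounted at the origin on the work surface. World frame = base frame: x ahead of the robot, y to its left, z up, the work surface at z = 0. Lengths are in m, angles in rad, forces in N, time in s.
With the tool pointing down it reaches from about 0.25 to 0.775 m from the base axis. Payload 8.9 kg.
Tool frame: the origin (TCP) lies at the very end of the fingers, on their centre line; the grasp point (between the pads) lies 19 mm behind it; z points along the fingers, y is the line along which they close (so a half turn about z gives the same grasp; the last joint's range is limited). The gripper opens to 85 mm and grips with 20 to 120 N. Pads are 22 mm wide; open, the fingers measure 114 mm over their backs; the gripper's body (76 mm by 85 mm) begins 54 mm behind the grasp point. The pads swing forward as they close: fully open they stand 13 mm farther back than shut.
Start: joints at [1.046, 0.291, -0.153, 1.127, 0, 1.431], TCP at [0.198, 0.486, 0.192] pointing down, gripper open.
Joint ranges: [-2.52, 2.52], [-0.91, 1.74], [-1.3, 1.37], [-1.96, 2.02], [-1.52, 1.47], [-3.14, 3.14]. Speed limits (rad/s): [2.22, 2.22, 2.79, 3.14, 3.14, 3.14].

### API

Orientations are given as a unit quaternion [x, y, z, w].
In Python, from workcell import get_obs, capture, job_done gives the robot as it stands.
- The arm moves only by the tool send_rows, never from a script. Its argument "series" is a list of rows, each an object of numbers: "tx", "ty", "tz": the shift along the tool's x, y, z in m; "wx", "wy", "wz": the turn, a rotation vector about the tool's x, y, z in degrees; "jaw": the closure, from 0 (fully open) to 1 (shut). A call has 1 to 12 rows; each row shifts and turns the commanded pose from where the row before left it, along the tool's axes as they then stand; what a row does not reach is not made up. A row lasts 1/8 s, in which the tool goes at most 62.5 mm and 10.7 degrees, less where a joint would pass 70% of its speed; a pose out of reach is approached as far as the arm can. A call with a gripper value outside its range is refused whole. The fingers move at their own pace and stop on an object; the grip force is fixed at half the most. Time passes only in rows, so rows that do not move let the fingers close. It gives the time, the measured TCP pose, the force, the opening and the grip force at its end, in the units of the state.
- get_obs(): the state, without advancing time (a new reading comes with each control period).
- capture(name): name is "scene" or "top" or "wrist"; returns a dict with "img" (480x640x3 uint8, red, green, blue), "fx", "fy", "cx", "cy" (pixels), "T" (4x4, takes a point from camera to world coordinates); the wrist camera has in their place "T_tool_cam" (4x4, takes a point from camera to tool coordinates, whose origin is the TCP and whose axes are the flange's). Camera axes: x right, y up, looking along -z (the intrinsics and any distortion apply to the point x, -y, -z); pixel columns grow to the right and rows downward; lengths in m; the calibration is good to about 2 mm. The wrist camera is an equidistant fisheye: a pixel r from the principal point sees the ray r / f radians off the axis. A picture is of the moment at which its call begins: read the wrist's pose just before it. There is no depth.
- job_done(): hands the job in; it is judged then, once.
The state is a dict: "t": time; "joint_positions": joint angles; "dq": joint speeds; "tau": joint torques, N m; "tcp_pos": TCP position; "ee_rot": TCP orientation; "ft_force": force on the tool from outside, world axes, zero at the start; "torque": the same for the moment, N m; "gripper_width": finger opening in m; "grip_force": force on a finger pad.
Only numpy, scipy, OpenCV 4.12 (cv2) and the standard library are available. Lean on these libraries where they do the work, as an engineer would, in place of code of your own. Each camera call takes 0.05 s, during which the arm holds its last target. There are 200 camera calls.

## Working session

There is one attempt and no reset: what is moved stays moved. The work goes in short steps, Python scripts to look and compute and a tool call to move; the robot and the scene stay as the last step left them, time stands still between calls to the robot, and variables do not carry over. Pictures are saved under pics/ and viewed, at most 10 in all, crops included, and the job is handed in when it is done.

Besides the shell and the picture viewer there is one more tool, called after "Request:" as a command line: name --argument value ..., lists and objects as JSON in quotes. send_rows: Moves the arm, as the interface text tells. Its arguments: {"type":"object","properties":{"series":{"type":"array"}},"required":["series"]}

```bash
mkdir -p pics
python3 - <<'E'
from workcell import get_obs, capture
import cv2,numpy as np,pickle
o=get_obs();print(o)
for n in("top","scene"):
    c=capture(n);pickle.dump(c,open(n+".pkl","wb"));cv2.imwrite(f"pics/{n}.png",c["img"][:,:,::-1]);print(n,c["fx"],c["cx"],c["cy"],c["T"].round(3).tolist() if hasattr(c["T"],'round') else c["T"], c.keys())
E
```

```text
{'t': 0.0, 'joint_positions': array([ 1.04571596e+00,  2.91297924e-01, -1.54112334e-01,  1.12672289e+00,
       -1.03572914e-05,  1.43147620e+00]), 'dq': array([ 4.95456151e-04, -3.43015790e-04,  2.45572522e-05, -8.24765334e-04,
       -7.12782361e-04, -1.57271257e-04]), 'tau': array([-1.41421506e-04, -5.37136102e+01,  3.31379735e+01,  1.55736180e-02,
       -1.66894688e-04, -3.14830163e-05]), 'tcp_pos': array([0.19729747, 0.48598243, 0.19132841]), 'ee_rot': array([ 1.91686349e-01,  9.81456009e-01, -6.33557620e-04, -2.13089795e-04]), 'ft_force': array([-0.62005808, -0.57042561,  0.30523521]), 'torque': array([ 0.04545517,  0.03714098, -0.01117639]), 'grip_force': 0.0, 'gripper_width': 0.0856167799809183}
top 442.585465019746 322.620584674244 241.39039831852887 [[0.023, 0.993, -0.113, 0.42], [-1.0, 0.025, 0.017, 0.044], [0.02, 0.113, 0.993, 1.001], [0.0, 0.0, 0.0, 1.0]] dict_keys(['img', 'fx', 'fy', 'cx', 'cy', 'T'])
scene 581.9802790052802 325.3194392198298 241.4966419296374 [[-0.487, -0.641, 0.593, 1.342], [0.873, -0.362, 0.326, 0.506], [0.005, 0.677, 0.736, 1.14], [0.0, 0.0, 0.0, 1.0]] dict_keys(['img', 'fx', 'fy', 'cx', 'cy', 'T'])
```

View pics/top.png

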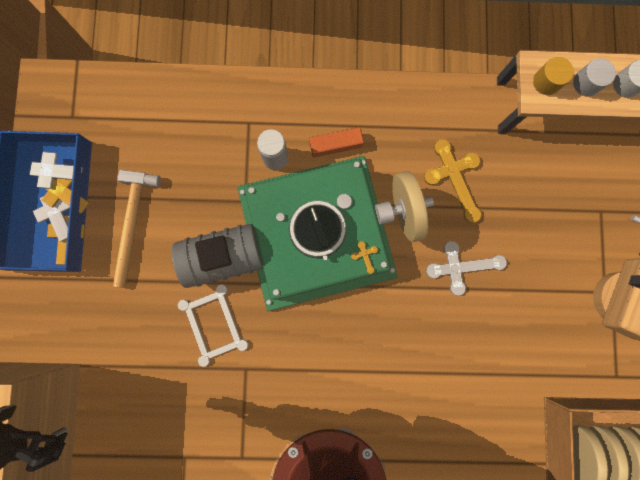

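View pics/scene.png

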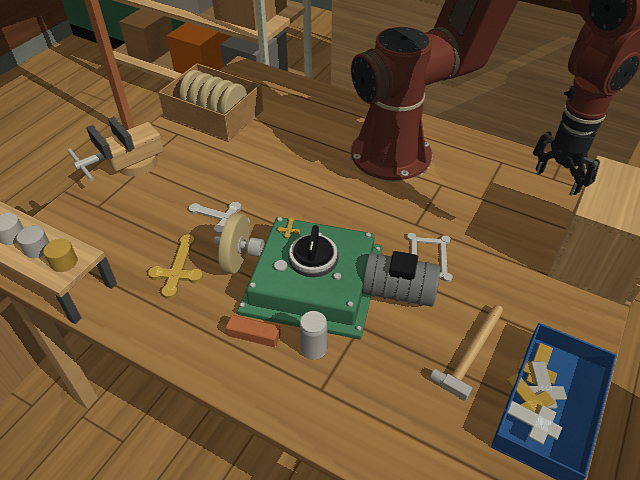

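The top view shows the knob at about (317,229) with its white line pointing up at (313,212). The big boss is at (344,201), to the right (clockwise side), and the small boss is at (280,217). I'll refine these on an enlarged crop.

```bash
cat > h.py <<'E'
import numpy as np,pickle,cv2
def ray(c,u,v,z):
    d=c["T"][:3,:3]@np.array([(u-c["cx"])/c["fx"],-(v-c["cy"])/c["fy"],-1]);p=c["T"][:3,3]
    return p+d*(z-p[2])/d[2]
def proj(c,P):
    q=np.linalg.inv(c["T"])@np.r_[P,1];return np.array([c["cx"]-c["fx"]*q[0]/q[2],c["cy"]+c["fy"]*q[1]/q[2]])
E
python3 - <<'E'
from h import *
c=pickle.load(open("top.pkl","rb"));s=pickle.load(open("scene.pkl","rb"))
a=cv2.resize(c["img"][180:280,250:400],None,fx=5,fy=5,interpolation=cv2.INTER_CUBIC)[:500,:750]
cv2.imwrite("pics/tc.png",a[:,:,::-1])
a=cv2.resize(s["img"][210:310,240:390],None,fx=5,fy=5,interpolation=cv2.INTER_CUBIC)
cv2.imwrite("pics/sc.png",a[:,:,::-1])
for n,u,v,z in[("ring",317.5,229,.105),("big",344,201,.088),("small",280,217,.088)]:print(n,ray(c,u,v,z))
E
```

```text
ring [0.54737845 0.03946756 0.105     ]
big [ 0.61062877 -0.01480481  0.088     ]
small [0.57301998 0.11821202 0.088     ]
```

View pics/tc.png

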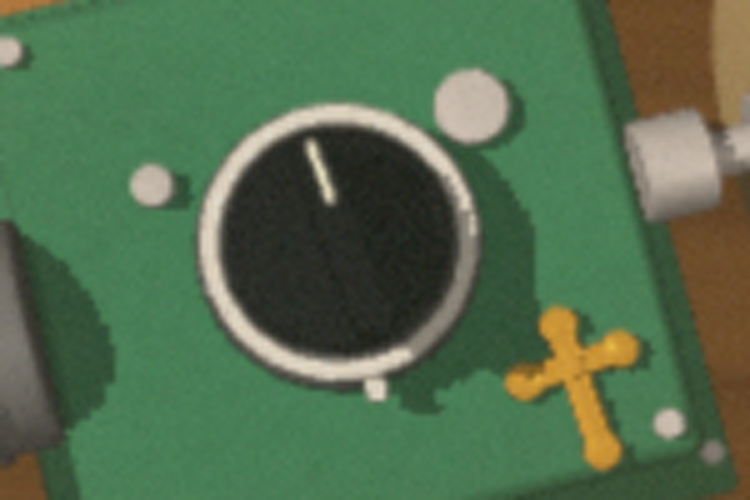

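View pics/sc.png

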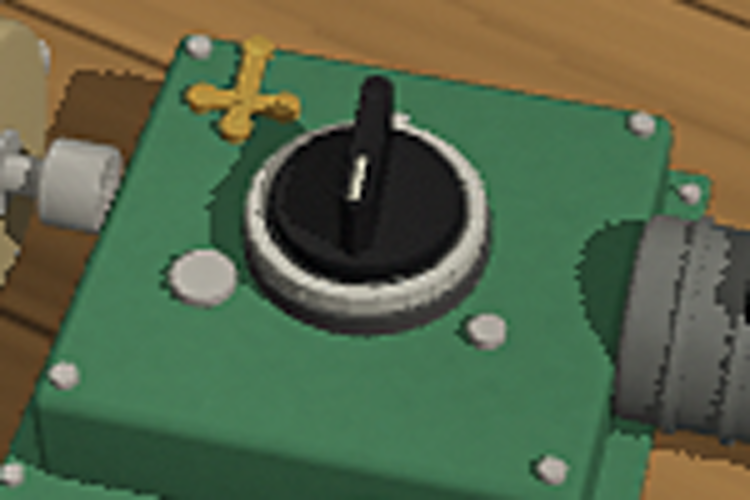

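Top crop: ring centre is at (338,242), big boss (472,106), small boss (152,185), tab (376,389), and the white line runs (309,140)–(332,203). Scene crop: big boss is at (203,277), small boss (487,331), ring (367,219).

Run:
```python
from h import *
from scipy.optimize import least_squares
c=pickle.load(open("top.pkl","rb"));s=pickle.load(open("scene.pkl","rb"))
T=lambda x,y:(250+x/5-.4,180+y/5-.4)
S=lambda x,y:(240+x/5-.4,210+y/5-.4)
obs=[(c,T(338.5,242),0,0,.105),(c,T(472,106),82,-1,.088),(c,T(152,185),82,1,.088),(s,S(367,219),0,0,.105),(s,S(203,277),82,-1,.088),(s,S(487,331),82,1,.088)]
for sel in (obs[:3],obs[3:],obs):
    def f(p):
        r=[]
        for k,uv,R,a,z in sel:
            r+=list(proj(k,np.r_[p[0]+R/1e3*np.cos(p[2]+a),p[1]+R/1e3*np.sin(p[2]+a),z])-uv)
        return r
    q=least_squares(f,[.547,.04,.2]);print(q.x.round(4),np.round(q.fun,1))
a,b=ray(c,*T(309,140),.149),ray(c,*T(332,203),.149);d=a-b;print(a,b,"line yaw",np.arctan2(d[1],d[0]))
p=q.x;d=a[:2]-p[:2];print("nose yaw from axis",np.arctan2(d[1],d[0]),np.linalg.norm(d))
print("tab",ray(c,*T(376,389),.105))
from scipy.spatial.transform import Rotation as R
from workcell import get_obs
print(R.from_quat(get_obs()["ee_rot"]).as_matrix().round(3))
print(capture_ if 0 else '')
```

```text
[0.5497 0.0399 0.2719] [ 0.  -0.1 -0.   0.1  0.   0. ]
[0.5534 0.039  0.269 ] [ 0.  -1.1 -0.   0.4  0.   0.6]
[0.551  0.0393 0.2711] [ 0.3 -0.8  0.3 -0.5  0.3 -0.6  0.6 -1.7  0.6 -0.1  0.7 -0.1]
[0.58302114 0.05263608 0.149     ] [0.55834848 0.04302654 0.149     ] line yaw 0.37140573557324136
nose yaw from axis 0.3953430625295151 0.03468008267707544
tab [0.48956622 0.02321736 0.105     ]
[[-0.927  0.376 -0.001]
 [ 0.376  0.927 -0.001]
 [ 0.    -0.001 -1.   ]]
```

Request:
send_rows --series '[{"tx": -0.041, "ty": -0.0235}, {"tx": -0.041, "ty": -0.0235}, {"tx": -0.041, "ty": -0.0235}, {"tx": -0.041, "ty": -0.0235}, {"tx": -0.041, "ty": -0.0235}, {"tx": -0.041, "ty": -0.0235}, {"tx": -0.041, "ty": -0.0235}, {"tx": -0.041, "ty": -0.0235}, {"tx": -0.041, "ty": -0.0235}, {"tx": -0.041, "ty": -0.0235}, {"tx": -0.041, "ty": -0.0235}, {"tx": -0.041, "ty": -0.0235}]'

```text
invalid input at $.series[0]: expected keys tx, ty, tz, wx, wy, wz, jaw
```

Request:
send_rows --series '[{"wz": -7.2}, {"wz": -7.2}, {"wz": -7.2}, {"wz": -7.2}, {"wz": -7.2}, {"wz": -7.2}, {"tz": 0}]'

```text
invalid input at $.series[0]: expected keys tx, ty, tz, wx, wy, wz, jaw
```

Run:
```python
from workcell import get_obs, capture
import cv2,pickle
from scipy.spatial.transform import Rotation as R
o=get_obs();c=capture("wrist");pickle.dump((o,c),open("w.pkl","wb"));cv2.imwrite("pics/w1.png",c["img"][:,:,::-1])
print(o["t"],o["tcp_pos"],R.from_quat(o["ee_rot"]).as_matrix().round(3).tolist(),o["joint_positions"].round(3),o["ft_force"],o["torque"]);print({k:v for k,v in c.items() if k!="img"})
```

```text
0.1 [0.19732837 0.48602726 0.19137979] [[-0.927, 0.376, -0.001], [0.376, 0.927, -0.001], [0.0, -0.001, -1.0]] [ 1.046  0.291 -0.154  1.127  0.     1.431] [ 0.84040354 -0.48117849  0.10235633] [0.00714915 0.03800813 0.00949331]
{'fx': 371.64829954431775, 'fy': 371.64829954431775, 'cx': 321.24186266695955, 'cy': 239.11517933358957, 'T_tool_cam': array([[ 7.34715025e-04,  9.49392072e-01,  3.14092587e-01,
         8.01821181e-02],
       [ 9.99998741e-01, -1.13919505e-03,  1.10422426e-03,
         6.43065669e-04],
       [ 1.40615448e-03,  3.14091380e-01, -9.49391714e-01,
        -1.82891285e-01],
       [ 0.00000000e+00,  0.00000000e+00,  0.00000000e+00,
         1.00000000e+00]])}
```

View pics/w1.png

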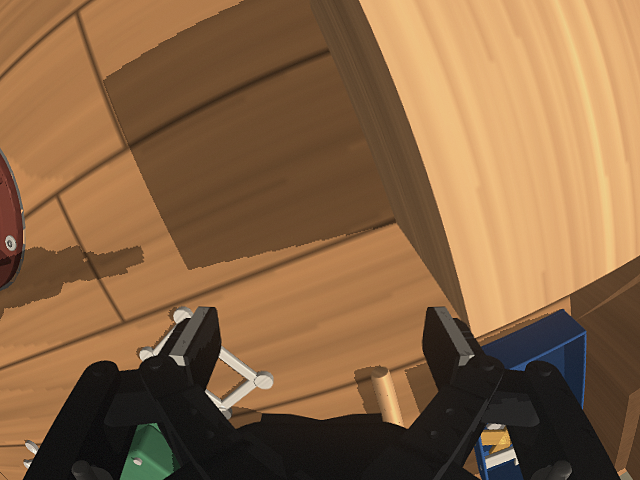

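The moves were refused because every key is needed, so the arm is still at the start; the view shows bench and a box on the tool's +y side. I'll resend with full rows.

Request:
send_rows --series '[{"tx": -0.041, "ty": -0.0235, "tz": 0, "wx": 0, "wy": 0, "wz": 0, "jaw": 0}, {"tx": -0.041, "ty": -0.0235, "tz": 0, "wx": 0, "wy": 0, "wz": 0, "jaw": 0}, {"tx": -0.041, "ty": -0.0235, "tz": 0, "wx": 0, "wy": 0, "wz": 0, "jaw": 0}, {"tx": -0.041, "ty": -0.0235, "tz": 0, "wx": 0, "wy": 0, "wz": 0, "jaw": 0}, {"tx": -0.041, "ty": -0.0235, "tz": 0, "wx": 0, "wy": 0, "wz": 0, "jaw": 0}, {"tx": -0.041, "ty": -0.0235, "tz": 0, "wx": 0, "wy": 0, "wz": 0, "jaw": 0}, {"tx": -0.041, "ty": -0.0235, "tz": 0, "wx": 0, "wy": 0, "wz": 0, "jaw": 0}, {"tx": -0.041, "ty": -0.0235, "tz": 0, "wx": 0, "wy": 0, "wz": 0, "jaw": 0}, {"tx": -0.041, "ty": -0.0235, "tz": 0, "wx": 0, "wy": 0, "wz": 0, "jaw": 0}, {"tx": -0.041, "ty": -0.0235, "tz": 0, "wx": 0, "wy": 0, "wz": 0, "jaw": 0}, {"tx": -0.041, "ty": -0.0235, "tz": 0, "wx": 0, "wy": 0, "wz": 0, "jaw": 0}, {"tx": -0.041, "ty": -0.0235, "tz": 0, "wx": 0, "wy": 0, "wz": 0, "jaw": 0}]'

```text
t: 1.65
tcp_pos: [0.548, 0.0386, 0.1917]
ee_rot: [0.192, 0.981, 0.0, -0.0]
ft_force: [0.7, 0.1, -0.6]
gripper_width: 0.0854
grip_force: 0.0
```

Request:
send_rows --series '[{"tx": 0, "ty": 0, "tz": 0, "wx": 0, "wy": 0, "wz": -7.2, "jaw": 0}, {"tx": 0, "ty": 0, "tz": 0, "wx": 0, "wy": 0, "wz": -7.2, "jaw": 0}, {"tx": 0, "ty": 0, "tz": 0, "wx": 0, "wy": 0, "wz": -7.2, "jaw": 0}, {"tx": 0, "ty": 0, "tz": 0, "wx": 0, "wy": 0, "wz": -7.2, "jaw": 0}, {"tx": 0, "ty": 0, "tz": 0, "wx": 0, "wy": 0, "wz": -7.2, "jaw": 0}, {"tx": 0, "ty": 0, "tz": 0, "wx": 0, "wy": 0, "wz": -7.2, "jaw": 0}, {"tx": 0, "ty": 0, "tz": 0, "wx": 0, "wy": 0, "wz": 0, "jaw": 0}]'

```text
t: 2.52
tcp_pos: [0.5471, 0.04, 0.1917]
ee_rot: [-0.183, 0.983, 0.0, -0.0]
ft_force: [0.8, 0.2, -0.8]
gripper_width: 0.0853
grip_force: 0.0
```

Run:
```python
from workcell import get_obs, capture
import cv2,pickle
from scipy.spatial.transform import Rotation as R
o=get_obs();c=capture("wrist");pickle.dump((o,c),open("w.pkl","wb"));cv2.imwrite("pics/w2.png",c["img"][:,:,::-1])
print(o["t"],o["tcp_pos"],R.from_quat(o["ee_rot"]).as_matrix().round(3).tolist(),o["joint_positions"].round(3),o["ft_force"],o["torque"])
```

```text
2.525 [0.54709551 0.04001442 0.19170064] [[-0.933, -0.359, -0.0], [-0.359, 0.933, 0.0], [0.0, 0.0, -1.0]] [-0.06   0.336 -0.09   1.146  0.    -0.428] [ 0.75975285  0.21824206 -0.81258382] [ 0.02191673  0.02575264 -0.03569772]
```

View pics/w2.png

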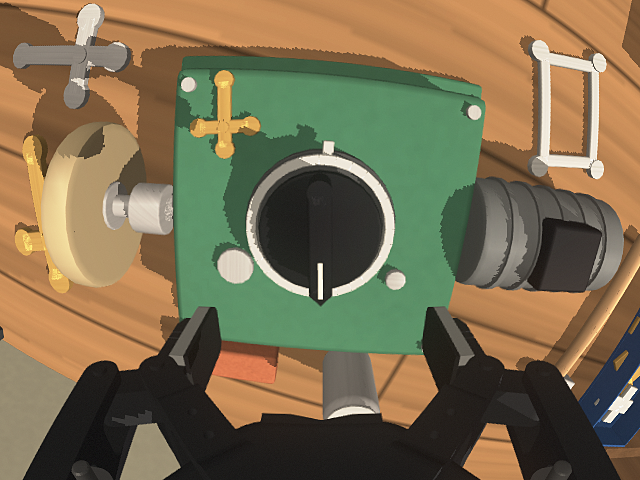

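The wrist view shows the big boss at (235,266), the small boss at (396,281) and the ring centre at about (320,225). The white line runs (320,263)–(320,298), with the nose at (320,303). The bar is aligned with the tool.

Run:
```python
from h import *
from scipy.spatial.transform import Rotation as R
o,c=pickle.load(open("w.pkl","rb"));M=np.eye(4);M[:3,:3]=R.from_quat(o["ee_rot"]).as_matrix();M[:3,3]=o["tcp_pos"];M=M@c["T_tool_cam"]
def wr(u,v,z):
    x,y=u-c["cx"],v-c["cy"];r=np.hypot(x,y);t=r/c["fx"];d=M[:3,:3]@np.array([x/r*np.sin(t),-y/r*np.sin(t),-np.cos(t)])
    return (M[:3,3]+d*(z-M[2,3])/d[2])
b,s=wr(235,265.5,.088),wr(396,280.5,.088)
t=wr(328,147,.105);l1,l2=wr(320.5,263,.149),wr(320.5,298,.149);n=wr(320,304,.149)
m=(b+s)/2;e=(s-b)[:2];yaw=np.arctan2(-e[0],e[1]);h=.082*np.cos(1);ax=m[:2]-h*np.r_[np.cos(yaw),np.sin(yaw)]
print("dist",np.linalg.norm(e),2*.082*np.sin(1),"axis",ax,"yaw",yaw,"tab",t,np.linalg.norm(t[:2]-ax))
d=l2-l1;print(l1,l2,np.arctan2(d[1],d[0]),n,np.arctan2(n[1]-ax[1],n[0]-ax[0]),np.linalg.norm(n[:2]-ax))
# ring left/right/top/bottom extremes
for u,v in((247,226),(395,226),(320,153)):print(wr(u,v,.105))
```

```text
dist 0.13805280188038768 0.13800124150849502 axis [0.54808145 0.04018495] yaw 0.26818563682826146 tab [0.48861346 0.0225919  0.105     ] 0.062015782124683345
[0.55748758 0.04347592 0.149     ] [0.58150379 0.05271653 0.149     ] 0.3673043713928242 [0.58596908 0.05406704 0.149     ] 0.35121109948224055 0.04035077114368885
[ 0.56611409 -0.01365526  0.105     ]
[0.52532209 0.09201531 0.105     ]
[0.49477998 0.0187949  0.105     ]
```

Request:
send_rows --series '[{"tx": -0.001, "ty": 0, "tz": 0.012, "wx": 0, "wy": 0, "wz": 0, "jaw": 0}, {"tx": 0, "ty": 0, "tz": 0.012, "wx": 0, "wy": 0, "wz": 0, "jaw": 0}, {"tx": 0, "ty": 0, "tz": 0.012, "wx": 0, "wy": 0, "wz": 0, "jaw": 0}, {"tx": 0, "ty": 0, "tz": 0.012, "wx": 0, "wy": 0, "wz": 0, "jaw": 0}, {"tx": 0, "ty": 0, "tz": 0.012, "wx": 0, "wy": 0, "wz": 0, "jaw": 0}, {"tx": 0, "ty": 0, "tz": 0.008, "wx": 0, "wy": 0, "wz": 0, "jaw": 0}, {"tx": 0, "ty": 0, "tz": 0, "wx": 0, "wy": 0, "wz": 0, "jaw": 0.5}]'

```text
t: 3.45
tcp_pos: [0.5478, 0.0404, 0.1233]
ee_rot: [-0.183, 0.983, 0.0, -0.0]
ft_force: [0.2, 0.5, 0.4]
gripper_width: 0.07
grip_force: 0.0
```

Request:
send_rows --series '[{"tx": 0, "ty": 0, "tz": 0, "wx": 0, "wy": 0, "wz": 0, "jaw": 0.7}, {"tx": 0, "ty": 0, "tz": 0, "wx": 0, "wy": 0, "wz": 0, "jaw": 0.7}, {"tx": 0, "ty": 0, "tz": 0, "wx": 0, "wy": 0, "wz": 0, "jaw": 0.7}, {"tx": 0, "ty": 0, "tz": 0, "wx": 0, "wy": 0, "wz": 0, "jaw": 0.7}, {"tx": 0, "ty": 0, "tz": 0, "wx": 0, "wy": 0, "wz": 0, "jaw": 0.7}, {"tx": 0, "ty": 0, "tz": 0, "wx": 0, "wy": 0, "wz": 0, "jaw": 0.7}]'

```text
t: 4.2
tcp_pos: [0.5482, 0.0404, 0.1239]
ee_rot: [-0.183, 0.983, -0.0, 0.0]
ft_force: [0.7, 0.8, 0.3]
gripper_width: 0.0256
grip_force: 0.0
```

Request:
send_rows --series '[{"tx": 0, "ty": 0, "tz": 0, "wx": 0, "wy": 0, "wz": 0, "jaw": 1}, {"tx": 0, "ty": 0, "tz": 0, "wx": 0, "wy": 0, "wz": 0, "jaw": 1}, {"tx": 0, "ty": 0, "tz": 0, "wx": 0, "wy": 0, "wz": 0, "jaw": 1}, {"tx": 0, "ty": 0, "tz": 0, "wx": 0, "wy": 0, "wz": 0, "jaw": 1}]'

```text
t: 4.7
tcp_pos: [0.5482, 0.0404, 0.1239]
ee_rot: [-0.183, 0.983, -0.0, -0.0]
ft_force: [-0.5, 0.5, 0.4]
gripper_width: -0.0001
grip_force: 0.0
```

```bash
cat > s.py <<'E'
from workcell import get_obs
from scipy.spatial.transform import Rotation as R
import numpy as np
o=get_obs();M=R.from_quat(o["ee_rot"]).as_matrix();y=np.arctan2(-M[1,0],-M[0,0])
t=o["torque"]
print("t",o["t"],"tcp",o["tcp_pos"].round(4),"knob",round(y-.268,3),"F",o["ft_force"].round(1),"tq",t.round(3),"w",round(o["gripper_width"],4),o["grip_force"])
E
python3 s.py
```

```text
t 4.7 tcp [0.5482 0.0404 0.1239] knob 0.1 F [-0.5  0.5  0.4] tq [0.012 0.056 0.027] w -0.0001 0.0
```

The fingers shut on nothing, so I need to look.

Run:
```python
from workcell import capture
import cv2,numpy as np
a=capture("wrist")["img"];b=capture("scene")["img"][190:310,240:390]
b=cv2.resize(b,None,fx=4,fy=4)[:, :]
b=cv2.resize(b,(600,480))
a=a[120:420,220:420];a=cv2.resize(a,(200,300))
p=np.zeros((480,800,3),np.uint8);p[:480,:600]=b;p[:300,600:]=a
cv2.imwrite("pics/d.png",p[:,:,::-1])
```

```text
(no output)
```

View pics/d.png

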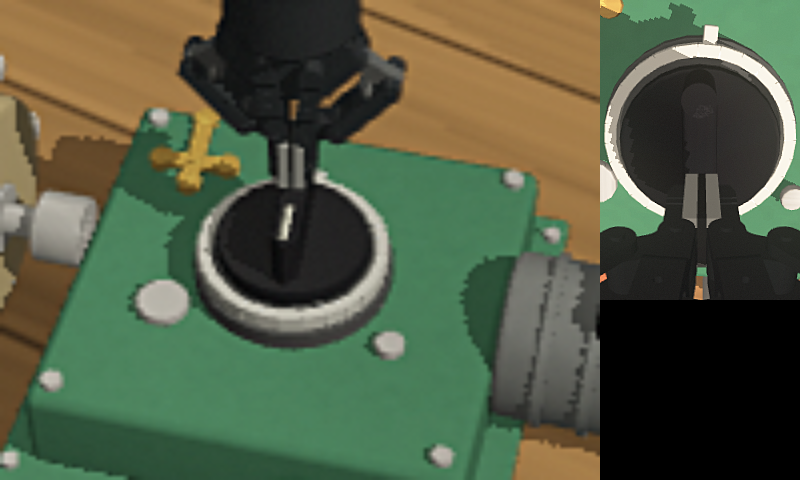

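The crop shows the pads shut together above the bar, just behind the white line. I'll project the expected positions onto this view to check the height.

```bash
python3 - <<'E'
from h import *
s=pickle.load(open("scene.pkl","rb"))
for n,P in [("tcp",(.5482,.0404,.1239)),("axis top",(.5485,.04,.149)),("tcp+25",(.5482,.0404,.149)),("tcp+13",(.5482,.0404,.137)),("nose",(.5485+.041*.933,.04+.041*.359,.149)),("rear",(.5485-.045*.933,.04-.045*.359,.149)),("grasp",(.5482,.0404,.143)),("tcp60",(.5482,.0404,.184))]:
    p=proj(s,np.array(P));print(n,(p-[240,190])*4)
E
python3 s.py
python3 - <<'E'
from workcell import capture
import cv2,numpy as np
c=capture("wrist");a=c["img"][200:360,240:400]
b=capture("scene")["img"][215:265,285:335]
p=np.hstack([cv2.resize(a,(400,400),interpolation=2),cv2.resize(b,(400,400),interpolation=2)])
p=np.clip(p.astype(float)*2,0,255).astype(np.uint8)
cv2.imwrite("pics/d2.png",p[:,:,::-1])
E
```

```text
tcp [298.27939352 223.28604757]
axis top [297.06017017 194.37523918]
tcp+25 [297.91434679 194.29347187]
tcp+13 [298.0901074  208.25265112]
nose [285.99815287 246.58111783]
rear [308.69531593 139.4645488 ]
grasp [298.00251314 201.29578003]
tcp60 [297.38834344 152.51747279]
t 4.8 tcp [0.5482 0.0404 0.1239] knob 0.1 F [ 0.1 -0.5  0.7] tq [-0.008 -0.034 -0.03 ] w -0.0003 0.0
```

View pics/d2.png

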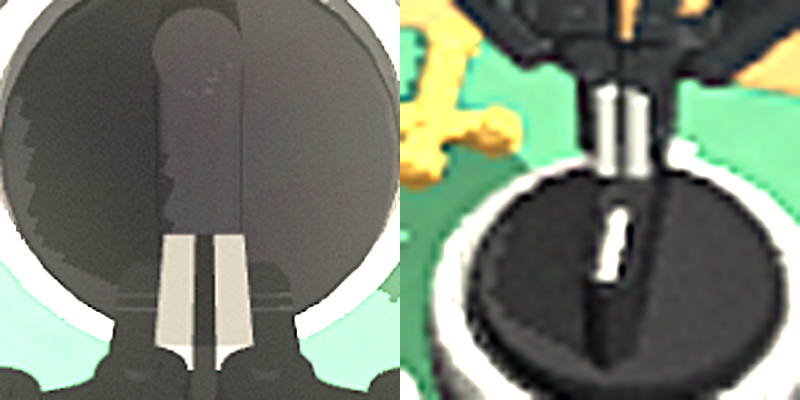

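The wrist crop shows both pads within the bar's width, 22 px apart, ending in a straight line at about (322,294). I'll check where that is in the tool frame.

Run:
```python
from h import *
o,c=pickle.load(open("w.pkl","rb"));T=c["T_tool_cam"]
def tr(u,v):
    x,y=u-c["cx"],v-c["cy"];r=np.hypot(x,y);t=r/c["fx"];return T[:3,:3]@np.array([x/r*np.sin(t),-y/r*np.sin(t),-np.cos(t)])
def pix(P):
    q=np.linalg.inv(T)@np.r_[P,1];x,y,z=q[0],-q[1],-q[2];t=np.arctan2(np.hypot(x,y),z);r=np.hypot(x,y);return np.array([c["cx"],c["cy"]])+c["fx"]*t*np.array([x,y])/r
p=T[:3,3]
for n,u,v in(("closed tip",321.6,294),("open tip L front",215,308),("open tip R",428,308),("closed pad left",304,294),("pad right",338.5,294),("gap L",317,294),("gap R",326,294),("bar L at y=270",302,280),("bar R",337,280)):
    d=tr(u,v)
    for X in (.011,0,-.011):
        k=(X-p[0])/d[0];print(n,"x",X,(p+k*d).round(4))
for z in (0,-.019,-.025,-.04):print(z,pix([.011,0,z]),pix([.011,.008,z]))
```

```text
closed tip x 0.011 [ 0.011   0.0002 -0.046 ]
closed tip x 0 [ 0.      0.0002 -0.0242]
closed tip x -0.011 [-0.011   0.0002 -0.0023]
open tip L front x 0.011 [ 0.011  -0.0411 -0.0596]
open tip L front x 0 [ 0.     -0.0478 -0.0399]
open tip L front x -0.011 [-0.011  -0.0544 -0.0202]
open tip R x 0.011 [ 0.011   0.0416 -0.0594]
open tip R x 0 [ 0.      0.0482 -0.0397]
open tip R x -0.011 [-0.011   0.0548 -0.02  ]
closed pad left x 0.011 [ 0.011  -0.007  -0.0461]
closed pad left x 0 [ 0.     -0.0082 -0.0242]
closed pad left x -0.011 [-0.011  -0.0093 -0.0024]
pad right x 0.011 [ 0.011   0.0072 -0.0461]
pad right x 0 [ 0.      0.0083 -0.0242]
pad right x -0.011 [-0.011   0.0094 -0.0023]
gap L x 0.011 [ 0.011  -0.0017 -0.0461]
gap L x 0 [ 0.     -0.002  -0.0242]
gap L x -0.011 [-0.011  -0.0023 -0.0023]
gap R x 0.011 [ 0.011  0.002 -0.046]
gap R x 0 [ 0.      0.0023 -0.0242]
gap R x -0.011 [-0.011   0.0026 -0.0023]
bar L at y=270 x 0.011 [ 0.011  -0.0085 -0.0322]
bar L at y=270 x 0 [ 0.     -0.0099 -0.0081]
bar L at y=270 x -0.011 [-0.011  -0.0113  0.0159]
bar R x 0.011 [ 0.011   0.0071 -0.0322]
bar R x 0 [ 0.      0.0082 -0.0081]
bar R x -0.011 [-0.011   0.0093  0.016 ]
0 [321.20435651 254.57625421] [336.41556437 254.58572797]
-0.019 [321.14423178 268.57259598] [337.87721066 268.57345789]
-0.025 [321.12268849 273.58607443] [338.39753589 273.58303442]
-0.04 [321.06229527 287.63621076] [339.84660931 287.61975113]
```

Both the wrist view (tool z ≈ −0.046) and the scene view put the real fingertips at about z 0.170. That is 46 mm above the reported TCP and 20 mm above the bar, which fits the zero grip and zero force. I'll open part way and go down the missing height in stages, watching the force.

Request:
send_rows --series '[{"tx": 0, "ty": 0, "tz": 0, "wx": 0, "wy": 0, "wz": 0, "jaw": 0.4}, {"tx": 0, "ty": 0, "tz": 0, "wx": 0, "wy": 0, "wz": 0, "jaw": 0.4}, {"tx": 0, "ty": 0, "tz": 0, "wx": 0, "wy": 0, "wz": 0, "jaw": 0.4}, {"tx": 0, "ty": 0, "tz": 0, "wx": 0, "wy": 0, "wz": 0, "jaw": 0.4}, {"tx": 0, "ty": 0, "tz": 0.01, "wx": 0, "wy": 0, "wz": 0, "jaw": 0.4}, {"tx": 0, "ty": 0, "tz": 0.01, "wx": 0, "wy": 0, "wz": 0, "jaw": 0.4}, {"tx": 0, "ty": 0, "tz": 0.005, "wx": 0, "wy": 0, "wz": 0, "jaw": 0.4}]'

```text
t: 5.78
tcp_pos: [0.5475, 0.0404, 0.0977]
ee_rot: [-0.183, 0.983, 0.0, -0.001]
ft_force: [0.8, -0.6, -0.0]
gripper_width: 0.051
grip_force: 0.0
```

Request:
send_rows --series '[{"tx": 0, "ty": 0, "tz": 0.005, "wx": 0, "wy": 0, "wz": 0, "jaw": 0.4}, {"tx": 0, "ty": 0, "tz": 0.005, "wx": 0, "wy": 0, "wz": 0, "jaw": 0.4}, {"tx": 0, "ty": 0, "tz": 0.005, "wx": 0, "wy": 0, "wz": 0, "jaw": 0.4}, {"tx": 0, "ty": 0, "tz": 0.003, "wx": 0, "wy": 0, "wz": 0, "jaw": 0.4}, {"tx": 0, "ty": 0, "tz": 0, "wx": 0, "wy": 0, "wz": 0, "jaw": 0.4}]'

```text
t: 6.4
tcp_pos: [0.5481, 0.0404, 0.0807]
ee_rot: [-0.183, 0.983, 0.0, -0.0]
ft_force: [-0.5, 0.4, 0.6]
gripper_width: 0.051
grip_force: 0.0
```

```bash
python3 s.py
python3 - <<'E'
from workcell import capture
import cv2,numpy as np
c=capture("wrist");a=c["img"][180:380,220:420]
b=capture("scene")["img"][205:265,280:340]
p=np.hstack([cv2.resize(a,(400,400),interpolation=2),cv2.resize(b,(400,400),interpolation=2)])
p=np.clip(p.astype(float)*2,0,255).astype(np.uint8)
cv2.imwrite("pics/d3.png",p[:,:,::-1])
E
```

```text
t 6.4 tcp [0.5481 0.0404 0.0807] knob 0.1 F [-0.5  0.4  0.6] tq [ 0.047  0.025 -0.047] w 0.051 0.0
```

View pics/d3.png

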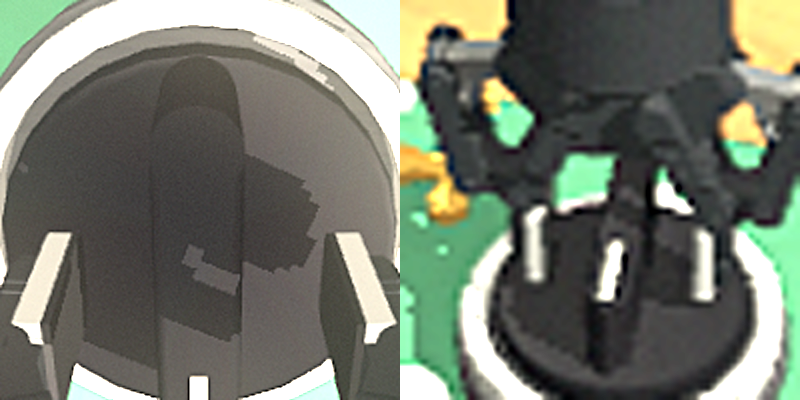

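The fingers now straddle the bar, clear of the skirt, with no contact force. That confirms the TCP reading is about 46 mm low. Now lower 3 mm more and close.

Request:
send_rows --series '[{"tx": 0, "ty": 0, "tz": 0.003, "wx": 0, "wy": 0, "wz": 0, "jaw": 0.5}, {"tx": 0, "ty": 0, "tz": 0, "wx": 0, "wy": 0, "wz": 0, "jaw": 0.7}, {"tx": 0, "ty": 0, "tz": 0, "wx": 0, "wy": 0, "wz": 0, "jaw": 0.7}, {"tx": 0, "ty": 0, "tz": 0, "wx": 0, "wy": 0, "wz": 0, "jaw": 0.7}]'

```text
t: 7.0
tcp_pos: [0.5483, 0.0404, 0.078]
ee_rot: [-0.183, 0.983, -0.0, 0.0]
ft_force: [-0.0, 0.3, -0.0]
gripper_width: 0.0257
grip_force: 0.0
```

Request:
send_rows --series '[{"tx": 0, "ty": 0, "tz": 0, "wx": 0, "wy": 0, "wz": 0, "jaw": 0.9}, {"tx": 0, "ty": 0, "tz": 0, "wx": 0, "wy": 0, "wz": 0, "jaw": 0.9}, {"tx": 0, "ty": 0, "tz": 0, "wx": 0, "wy": 0, "wz": 0, "jaw": 0.9}, {"tx": 0, "ty": 0, "tz": 0, "wx": 0, "wy": 0, "wz": 0, "jaw": 0.9}]'

```text
t: 7.5
tcp_pos: [0.5485, 0.0399, 0.0782]
ee_rot: [-0.183, 0.983, -0.0, 0.0]
ft_force: [0.4, -6.4, 4.1]
gripper_width: 0.0153
grip_force: 59.0
```

```bash
python3 s.py
```

```text
t 7.5 tcp [0.5485 0.0399 0.0782] knob 0.1 F [ 0.4 -6.4  4.1] tq [-1.192 -0.068  0.004] w 0.0153 58.98184393532574
```

Gripped at 59 N with 15 mm opening. Pull up, checking the force part way.

Request:
send_rows --series '[{"tx": 0, "ty": -0.0005, "tz": -0.001, "wx": 0, "wy": 0, "wz": 0, "jaw": 0.9}, {"tx": 0, "ty": 0, "tz": -0.002, "wx": 0, "wy": 0, "wz": 0, "jaw": 0.9}, {"tx": 0, "ty": 0, "tz": -0.002, "wx": 0, "wy": 0, "wz": 0, "jaw": 0.9}, {"tx": 0, "ty": 0, "tz": 0, "wx": 0, "wy": 0, "wz": 0, "jaw": 0.9}]'

```text
t: 8.0
tcp_pos: [0.5483, 0.0399, 0.082]
ee_rot: [-0.183, 0.983, 0.0, -0.0]
ft_force: [5.1, -4.2, -11.0]
gripper_width: 0.0152
grip_force: 58.6
```

Request:
send_rows --series '[{"tx": 0, "ty": 0, "tz": -0.002, "wx": 0, "wy": 0, "wz": 0, "jaw": 0.9}, {"tx": 0, "ty": 0, "tz": -0.002, "wx": 0, "wy": 0, "wz": 0, "jaw": 0.9}, {"tx": 0, "ty": 0, "tz": -0.0015, "wx": 0, "wy": 0, "wz": 0, "jaw": 0.9}, {"tx": 0, "ty": 0, "tz": 0, "wx": 0, "wy": 0, "wz": 0, "jaw": 0.9}]'

```text
t: 8.5
tcp_pos: [0.5482, 0.0399, 0.0872]
ee_rot: [-0.183, 0.983, 0.0, -0.0]
ft_force: [5.1, -4.4, -13.1]
gripper_width: 0.0151
grip_force: 58.6
```

```bash
python3 s.py
```

```text
t 8.5 tcp [0.5482 0.0399 0.0872] knob 0.1 F [  5.1  -4.4 -13.1] tq [-0.878 -1.18  -0.005] w 0.0151 58.56306600384414
```

Request:
send_rows --series '[{"tx": 0, "ty": 0, "tz": -0.0015, "wx": 0, "wy": 0, "wz": 0, "jaw": 0.9}, {"tx": 0, "ty": 0, "tz": 0, "wx": 0, "wy": 0, "wz": 5, "jaw": 0.9}, {"tx": 0, "ty": 0, "tz": 0, "wx": 0, "wy": 0, "wz": 5, "jaw": 0.9}, {"tx": 0, "ty": 0, "tz": 0, "wx": 0, "wy": 0, "wz": 5, "jaw": 0.9}, {"tx": 0, "ty": 0, "tz": 0, "wx": 0, "wy": 0, "wz": 5, "jaw": 0.9}, {"tx": 0, "ty": 0, "tz": 0, "wx": 0, "wy": 0, "wz": 5, "jaw": 0.9}, {"tx": 0, "ty": 0, "tz": 0, "wx": 0, "wy": 0, "wz": 0, "jaw": 0.9}]'

```text
t: 9.38
tcp_pos: [0.5483, 0.0398, 0.0886]
ee_rot: [0.035, 0.999, 0.0, -0.0]
ft_force: [5.1, -4.7, -13.5]
gripper_width: 0.015
grip_force: 58.6
```

```bash
python3 s.py
```

```text
t 9.375 tcp [0.5483 0.0398 0.0886] knob -0.338 F [  5.1  -4.7 -13.5] tq [-0.935 -1.268  0.007] w 0.015 58.63258176483214
```

Request:
send_rows --series '[{"tx": 0, "ty": 0, "tz": 0, "wx": 0, "wy": 0, "wz": 5, "jaw": 0.9}, {"tx": 0, "ty": 0, "tz": 0, "wx": 0, "wy": 0, "wz": 5, "jaw": 0.9}, {"tx": 0, "ty": 0, "tz": 0, "wx": 0, "wy": 0, "wz": 5, "jaw": 0.9}, {"tx": 0, "ty": 0, "tz": 0, "wx": 0, "wy": 0, "wz": 5, "jaw": 0.9}, {"tx": 0, "ty": 0, "tz": 0, "wx": 0, "wy": 0, "wz": 5, "jaw": 0.9}, {"tx": 0, "ty": 0, "tz": 0, "wx": 0, "wy": 0, "wz": 4.3, "jaw": 0.9}, {"tx": 0, "ty": 0, "tz": 0, "wx": 0, "wy": 0, "wz": 0, "jaw": 0.9}, {"tx": 0, "ty": 0, "tz": 0.002, "wx": 0, "wy": 0, "wz": 0, "jaw": 0.9}, {"tx": 0, "ty": 0, "tz": 0.0015, "wx": 0, "wy": 0, "wz": 0, "jaw": 0.9}, {"tx": 0, "ty": 0, "tz": 0, "wx": 0, "wy": 0, "wz": 0, "jaw": 0.9}]'

```text
t: 10.62
tcp_pos: [0.5484, 0.0396, 0.0852]
ee_rot: [0.286, 0.958, -0.0, -0.0]
ft_force: [5.5, -4.7, -12.5]
gripper_width: 0.0153
grip_force: 59.0
```

Request:
send_rows --series '[{"tx": 0, "ty": 0, "tz": 0.001, "wx": 0, "wy": 0, "wz": 0, "jaw": 0.9}, {"tx": 0, "ty": 0, "tz": 0.001, "wx": 0, "wy": 0, "wz": 0, "jaw": 0.9}, {"tx": 0, "ty": 0, "tz": 0, "wx": 0, "wy": 0, "wz": 0, "jaw": 0.9}]'

```text
t: 11.0
tcp_pos: [0.5484, 0.0396, 0.0833]
ee_rot: [0.286, 0.958, -0.0, -0.0]
ft_force: [5.2, -4.0, -11.5]
gripper_width: 0.0146
grip_force: 59.0
```

```bash
python3 s.py
```

```text
t 11.0 tcp [0.5484 0.0396 0.0833] knob -0.848 F [  5.2  -4.  -11.5] tq [-1.102 -1.22   0.027] w 0.0146 58.97877799579874
```

Request:
send_rows --series '[{"tx": 0, "ty": 0, "tz": 0.001, "wx": 0, "wy": 0, "wz": 0, "jaw": 0.9}, {"tx": 0, "ty": 0, "tz": 0, "wx": 0, "wy": 0, "wz": 0, "jaw": 0.9}]'

```text
t: 11.25
tcp_pos: [0.5484, 0.0396, 0.0823]
ee_rot: [0.286, 0.958, -0.0, -0.0]
ft_force: [4.9, -4.9, -12.7]
gripper_width: 0.0153
grip_force: 59.0
```

```bash
python3 s.py
```

```text
t 11.25 tcp [0.5484 0.0396 0.0823] knob -0.848 F [  4.9  -4.9 -12.7] tq [-1.165 -1.175  0.006] w 0.0153 59.009375183377415
```

Request:
send_rows --series '[{"tx": 0, "ty": 0, "tz": 0.001, "wx": 0, "wy": 0, "wz": 0, "jaw": 0.9}, {"tx": 0, "ty": 0, "tz": 0.001, "wx": 0, "wy": 0, "wz": 0, "jaw": 0.9}, {"tx": 0, "ty": 0, "tz": 0, "wx": 0, "wy": 0, "wz": 0, "jaw": 0.9}]'

```text
t: 11.62
tcp_pos: [0.5484, 0.0396, 0.0804]
ee_rot: [0.286, 0.958, -0.0, -0.0]
ft_force: [4.4, -4.4, -10.9]
gripper_width: 0.0148
grip_force: 59.1
```

```bash
python3 s.py
```

```text
t 11.625 tcp [0.5484 0.0396 0.0804] knob -0.848 F [  4.4  -4.4 -10.9] tq [-1.083 -1.151  0.089] w 0.0148 59.08318954054266
```

The force still follows the spring below the riding height, so the tooth is in the notch. Lower it the rest of the way.

Request:
send_rows --series '[{"tx": 0, "ty": 0, "tz": 0.001, "wx": 0, "wy": 0, "wz": 0, "jaw": 0.9}, {"tx": 0, "ty": 0, "tz": 0.001, "wx": 0, "wy": 0, "wz": 0, "jaw": 0.9}, {"tx": 0, "ty": 0, "tz": 0.0003, "wx": 0, "wy": 0, "wz": 0, "jaw": 0.9}, {"tx": 0, "ty": 0, "tz": 0, "wx": 0, "wy": 0, "wz": 0, "jaw": 0.9}]'

```text
t: 12.12
tcp_pos: [0.5485, 0.0396, 0.0783]
ee_rot: [0.286, 0.958, -0.0, -0.0]
ft_force: [4.4, -5.7, -9.1]
gripper_width: 0.0153
grip_force: 59.4
```

```bash
python3 s.py
```

```text
t 12.125 tcp [0.5485 0.0396 0.0783] knob -0.848 F [ 4.4 -5.7 -9.1] tq [-1.153 -0.993 -0.045] w 0.0153 59.402602412737906
```

Request:
send_rows --series '[{"tx": 0, "ty": 0, "tz": 0.0006, "wx": 0, "wy": 0, "wz": 0, "jaw": 0.9}, {"tx": 0, "ty": 0, "tz": 0, "wx": 0, "wy": 0, "wz": 0, "jaw": 0.9}]'

```text
t: 12.38
tcp_pos: [0.5485, 0.0396, 0.0782]
ee_rot: [0.286, 0.958, -0.0, 0.0]
ft_force: [2.8, -5.0, -2.8]
gripper_width: 0.0148
grip_force: 60.4
```

Request:
send_rows --series '[{"tx": 0, "ty": 0, "tz": 0, "wx": 0, "wy": 0, "wz": 0, "jaw": 0.7}, {"tx": 0, "ty": 0, "tz": 0, "wx": 0, "wy": 0, "wz": 0, "jaw": 0.4}, {"tx": 0, "ty": 0, "tz": 0, "wx": 0, "wy": 0, "wz": 0, "jaw": 0.4}, {"tx": 0, "ty": 0, "tz": 0, "wx": 0, "wy": 0, "wz": 0, "jaw": 0.4}, {"tx": 0, "ty": 0, "tz": 0, "wx": 0, "wy": 0, "wz": 0, "jaw": 0.4}, {"tx": 0, "ty": 0, "tz": -0.01, "wx": 0, "wy": 0, "wz": 0, "jaw": 0.4}, {"tx": 0, "ty": 0, "tz": -0.02, "wx": 0, "wy": 0, "wz": 0, "jaw": 0.4}, {"tx": 0, "ty": 0, "tz": -0.02, "wx": 0, "wy": 0, "wz": 0, "jaw": 0.4}, {"tx": 0, "ty": 0, "tz": -0.03, "wx": 0, "wy": 0, "wz": 0, "jaw": 0.4}, {"tx": 0, "ty": 0, "tz": -0.03, "wx": 0, "wy": 0, "wz": 0, "jaw": 0.4}, {"tx": 0, "ty": 0, "tz": 0, "wx": 0, "wy": 0, "wz": 0, "jaw": 0.4}]'

```text
t: 13.75
tcp_pos: [0.5501, 0.0398, 0.1914]
ee_rot: [0.286, 0.958, 0.001, 0.002]
ft_force: [0.4, -0.5, -0.7]
gripper_width: 0.051
grip_force: 0.0
```

```bash
python3 s.py;python3 - <<'E'
from workcell import capture,get_obs
import cv2,numpy as np,pickle
o=get_obs();c=capture("wrist");pickle.dump((o,c),open("w3.pkl","wb"));a=c["img"][100:340,200:440]
b=capture("scene")["img"][210:290,270:350]
p=np.hstack([cv2.resize(a,(400,400),interpolation=2),cv2.resize(b,(400,400),interpolation=2)])
cv2.imwrite("pics/f.png",np.clip(p[:,:,::-1]*1.5,0,255).astype(np.uint8))
E
```

```text
t 13.75 tcp [0.5501 0.0398 0.1914] knob -0.847 F [ 0.4 -0.5 -0.7] tq [ 0.006 -0.008 -0.017] w 0.051 0.0
```

View pics/f.png

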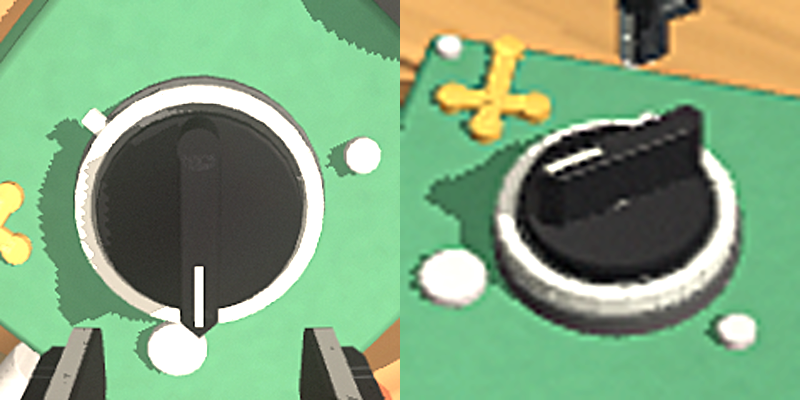

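The knob points just short of the big boss (crop (178,349)). The bar is seated at its original height: the force fell from 9 to 3 N over the last 0.1 mm. I'll check the tab position at crop (95,121), then hand in.

Run:
```python
from h import *
from scipy.spatial.transform import Rotation as R
o,c=pickle.load(open("w3.pkl","rb"));M=np.eye(4);M[:3,:3]=R.from_quat(o["ee_rot"]).as_matrix();M[:3,3]=o["tcp_pos"];M=M@c["T_tool_cam"]
def wr(u,v,z):
    x,y=u-c["cx"],v-c["cy"];r=np.hypot(x,y);t=r/c["fx"];d=M[:3,:3]@np.array([x/r*np.sin(t),-y/r*np.sin(t),-np.cos(t)])
    return (M[:3,3]+d*(z-M[2,3])/d[2])
P=lambda x,y:(200+x*.6,100+y*.6)
t=wr(*P(95,121),.105);print("tab",t,"was .4886 .0226")
a,b=wr(*P(199,268),.149),wr(*P(199,326),.149);d=b-a;print("knob",np.arctan2(d[1],d[0])-.268)
if np.linalg.norm(t[:2]-[.4886,.0226])<.004:
    from workcell import job_done;print(job_done())
```

```text
tab [0.48918152 0.02399071 0.105     ] was .4886 .0226
knob -0.8486138688589735
the job is handed in; nothing more can be done
None
```

The knob is home in the notch by the larger boss, at about −0.85 rad and released. The retaining ring's tab measured within 2 mm of its first position (camera accuracy), nothing else was touched, and the job is handed in at about 14 s.

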